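# Stand a candle carton upright with the tipping stand

## Task

On the packing bench a candle carton lies on the bed of the tipping stand, a little short of the stand's tall end plate. Push the carton along the bed until its end is against the plate, then push the plate over, without slamming it, until it lies fully down and the carton stands upright on it. Only push: do not lift the carton off the bed, and leave the other things on the bench where they are.

Things in the scene. Friction and masses are not known exactly. Their poses are not given: they have to be found in the camera images.
- cradle (a joint): Hinge of the L-shaped cradle, along its inside corner, rad. 0 = start: bed level, plate upright. 1.571 = end stop: plate lying level on the side away from the bed, its upper face 30 mm above the bench; bed upright. Damped, about 0.25 N m s/rad. Starts at 5 to 7 N pushed level 150 mm above the hinge; balances near 1.2 rad, then sinks slowly by itself to the stop.
- cradle_corner (a point): On the hinge, mid-width in the cradle's inside corner, 30 mm above the bench. Turns with the cradle; at joint 0: x along the hinge, y level from the bed through the plate (plate's top tips towards +y), z up. Bare aluminium bed, 260 x 130 mm: upper face z = 0, from y = 0 to -260 mm, 14 mm rims on both long sides (116 mm between), free end open.
- plate_top (a point): Middle of the top edge of the cradle's end plate, on its bed-side face, 190 mm up from cradle_corner along z; axes as cradle_corner. The plate is a flat aluminium sheet, 130 mm wide, 190 mm tall, 6 mm thick, square to the bed, with a black rubber edging along the top. Push it on its bed-side face, above the carton.
- carton: Brown cardboard candle carton, 190 x 100 x 60 mm, 0.25 to 0.5 kg, lying on a broad face on the bed between the rims. Origin: centre of the face on the bed. x runs along its length from its foot (end facing the plate) to its top end (black disc); z out of the upper broad face (white label). Its foot starts 20 to 50 mm short of the plate.
- carton_foot (a point): Centre of the carton's foot, the 100 x 60 mm end facing the plate, 30 mm above the bed. Axes as carton. The top end is 190 mm from it along +x.
- stand: Grey base of the tipping stand, fixed to the bench: two low rails 450 mm long, 132 mm over all, 12 mm high with rubber rests to 24 mm, and two hinge cheeks 46 mm high, out to 82 mm either side of the middle. Origin on the bench below the middle of the hinge; axes as cradle_corner at joint 0.
- jar_a: White candle jar with black lid, 56 mm across, 79 mm tall, stands near the stand. Origin: centre of its underside. Leave alone.
- jar_b: Another candle jar like jar_a. Leave alone.
- jar_c: Another candle jar like jar_a. Leave alone.
- lantern: Glass and brass grave lantern, 84 mm across, 157 mm tall, on the far left of the bench. Origin: centre of its underside. Leave alone.
- spare_carton: A second carton of the same kind and size, lying on the bare bench. Origin: centre of its underside. Leave alone.
- tape_roll: Roll of clear tape lying flat, 90 mm across, 48 mm tall. Origin: centre of its underside. Leave alone.
- tealight_box: Small pale box, 90 x 60 x 40 mm. Origin: centre of its underside. Leave alone.

How it is judged:
On the way, in this order (a step that is already met when the one before it is completed fails the run):
1. with the cradle still down, the carton has been pushed along the bed until its foot is against the end plate (within 6 mm) (y of carton_foot in the frame of cradle_corner above -0.006 m and value of joint cradle below 0.08 rad and z of carton_foot in the frame of cradle_corner below 0.045 m), for 0.2 s.
2. the plate has been pushed over to its stop, with the carton standing on it (value of joint cradle above 1.5 rad and angle between carton's own x axis and vertical below 0.12 rad), for 0.2 s.
At the end, for the whole second after the job is handed in: The cradle is at its stop (joint above 1.5 rad), the carton stands upright on the plate within 0.12 rad, its foot within 8 mm of the plate, its broad face within 20 mm of the bed, within 30 mm of the middle, and at rest (all of step 2 and y of carton_foot in the frame of cradle_corner above -0.008 m and z of carton_foot in the frame of cradle_corner below 0.05 m and x of carton_foot in the frame of cradle_corner between -0.03 and 0.03 m and linear speed of carton below 0.02 m/s and velocity of joint cradle below 0.05 rad/s); the robot touches nothing.
It fails at once if the carton is lifted off the bed by more than 20 mm (z of carton in the frame of cradle_corner above 0.02 m or z of carton_foot in the frame of cradle_corner above 0.05 m).
It fails at once if the cradle is slammed over (faster than 3 rad/s) (velocity of joint cradle above 3 rad/s).
It fails at once if another thing on the bench (jars, lantern, spare carton, tape roll, tealight box) is moved by more than 30 mm (distance of any of jar_a, jar_b, jar_c, lantern, spare_carton, tape_roll, tealight_box from where it was at the start of the episode above 0.03 m).
It also fails if it takes over 48 s, if anything falls off the work surface, if the arm or the gripper's body presses on something with over 40 N, if the wrist force passes 120 N, or if a joint passes its speed limit or range.

## Robot

A 6-joint arm with a two-finger parallel gripper is mounted at the origin on the work surface. World frame = base frame: x ahead of the robot, y to its left, z up, the work surface at z = 0. Lengths are in m, angles in rad, forces in N, time in s.
With the tool pointing down it reaches from about 0.35 to 0.975 m from the base axis. Payload 4.9 kg.
Tool frame: the origin (TCP) lies midway between the tips of the shut fingers; the grasp point (between the pads) lies 19 mm behind it (manip.pinch_z is the distance from the TCP to the grasp point, in m); z points along the fingers, y is the direction in which the jaws open and shut (so a half turn about z gives the same grasp; the last joint's range is limited). The gripper opens to 85 mm and grips with 20 to 120 N. Pads are 22 mm wide; open, the fingers measure 114 mm over their backs; the gripper's body (76 mm by 85 mm) begins 54 mm behind the grasp point. The pads swing forward as they close: fully open they stand 13 mm farther back than shut.
Start: joints at [1.011, 0.053, 1.613, -0, 1.476, -0.119], TCP at [0.267, 0.565, 0.231] pointing down, gripper open.
Joint ranges: [-3.01, 3.01], [-1.01, 2.22], [0.06, 2.58], [-1.02, 4.17], [0.09, 2.62], [-3.14, 3.14]. Speed limits (rad/s): [2.57, 2.57, 3.14, 3.14, 3.14, 3.14].

## Interface

Orientations are given as a unit quaternion [w, x, y, z].
In Python, from plant import manip gives the robot as it stands.
- The arm moves only by the tool drive_tool, never from a script. Its argument "commands" is text: rows parted by semicolons, each of 5 numbers parted by spaces: the finger opening in mm, from 0 to 85.4, then the shift along the tool's x, y, z in units of 30 mm (1.0 is 30 mm), then the turn about the tool's z in degrees. A call has exactly 8 rows; each row shifts and turns the commanded pose from where the row before left it, along the tool's axes as they then stand; what a row does not reach is not made up. A row lasts 1/8 s, in which the tool goes at most 62.5 mm and 10.7 degrees, less where a joint would pass 70% of its speed; a pose out of reach is approached as far as the arm can. A call is refused whole if a number of a shift passes 1 or a number of a turn 10.7, either way. A call with a gripper value outside its range is refused whole. The fingers move at their own pace and stop on an object; the grip force is fixed at half the most. Time passes only in rows, so rows that do not move let the fingers close, or fill a call up. It gives the time, the measured TCP pose, the force and the opening at its end, in the units of the state.
- manip.state(): the state, without advancing time (a new reading comes with each control period).
- manip.grab_frame(name): name is "scene" or "side" or "wrist"; returns the picture (480x640x3 uint8, red, green, blue); there is no depth.
- manip.camera_params(name): a dict with "fx", "fy", "cx", "cy" (pixels), "distortion" ([k1, k2, p1, p2, k3] as OpenCV has them; the pictures are not rectified), "xyz" and "orientation" of the camera in the world. Camera axes: x right, y down, z forward; pixel columns grow to the right and rows downward; lengths in m; the calibration is good to about 2 mm. A picture is of the moment at which its call begins: read the wrist's pose just before it. camera_params takes no time and is no camera call; for the wrist camera it gives the pose at the moment of the call.
- manip.job_done(): hands the job in, once; it reports no verdict.
The state is a dict: "time": time; "joint_pos": joint angles; "joint_vel": joint speeds; "joint_efforts": joint torques, N m; "tool_pos": TCP position; "tool_rot": TCP orientation; "contact_force": force on the tool from outside, world axes, zero at the start; "ft_torque": the same for the moment, N m; "gripper_width": opening from 0.0 (shut) to 1.0 (fully open).
Only numpy, scipy, OpenCV 4.12 (cv2) and the standard library are available. Lean on these libraries where they do the work, as an engineer would, in place of code of your own. Each camera call takes 0.05 s, during which the arm holds its last target. There are 200 camera calls.

## Working session

There is one attempt and no reset: what is moved stays moved. The work goes in short steps, Python scripts to look and compute and a tool call to move; the robot and the scene stay as the last step left them, time stands still between calls to the robot, and variables do not carry over. Pictures are saved under pics/ and viewed, about 8 in all and at most 12, crops included, and the job is handed in when it is done.

Besides the shell and the picture viewer there is one more tool, called after ">>>" by a JSON object that holds its "name" and its "arguments", one argument or row to a line. drive_tool: Moves the arm, as the interface text tells. Its arguments: {"type":"object","properties":{"commands":{"type":"string"}},"required":["commands"]}

```bash
mkdir -p pics; ls; python3 - <<'E'
from plant import manip
import cv2
s=manip.state();print(s)
for n in("scene","side"):
    cv2.imwrite(f"pics/{n}0.png",manip.grab_frame(n)[:,:,::-1]);print(n,manip.camera_params(n))
print(manip.camera_params("wrist"))
E
```

```text
pics
{'time': 0.0, 'joint_pos': array([ 1.01098435e+00,  5.33816665e-02,  1.61431320e+00,  4.37877430e-06,
        1.47599405e+00, -1.18971833e-01]), 'joint_vel': array([ 0.00125064, -0.00069978,  0.00068538, -0.00167219, -0.00032842,
       -0.00206819]), 'joint_efforts': array([ 4.38031439e-04, -3.93690491e+01, -3.70175207e+01, -8.25811594e-05,
        7.19795848e-03,  1.47095068e-05]), 'tool_pos': array([0.26633296, 0.56471675, 0.23003617]), 'tool_rot': array([-3.50991765e-04,  2.18639634e-01,  9.75805110e-01, -9.87615888e-04]), 'contact_force': array([ 0.40477621, -0.06965501, -0.72844907]), 'ft_torque': array([0.02838504, 0.00671302, 0.04608671]), 'gripper_width': 1.0001908752684334}
scene {'fx': 451.16586704213023, 'fy': 451.16586704213023, 'cx': 328.43516907364915, 'cy': 236.3561453151525, 'distortion': array([-0.05715491,  0.        ,  0.        ,  0.        ,  0.        ]), 'xyz': array([ 1.16621983, -0.20703845,  1.30673282]), 'orientation': array([-0.21282356,  0.78010404,  0.56643594, -0.15904132])}
side {'fx': 452.5657473688126, 'fy': 452.5657473688126, 'cx': 314.84703365278386, 'cy': 235.06800438579592, 'distortion': array([0.00065886, 0.        , 0.        , 0.        , 0.        ]), 'xyz': array([ 0.3016424 , -0.90213778,  0.70675873]), 'orientation': array([-0.49098216,  0.86454928, -0.08818154,  0.06095146])}
{'fx': 346.99071318891555, 'fy': 346.99071318891555, 'cx': 324.3118802993134, 'cy': 245.1550828599214, 'distortion': array([-0.05732664,  0.        ,  0.        ,  0.        ,  0.        ]), 'xyz': array([0.19421353, 0.59864441, 0.37326491]), 'orientation': array([0.13438174, 0.83383601, 0.52877768, 0.08398344])}
```

View pics/scene0.png

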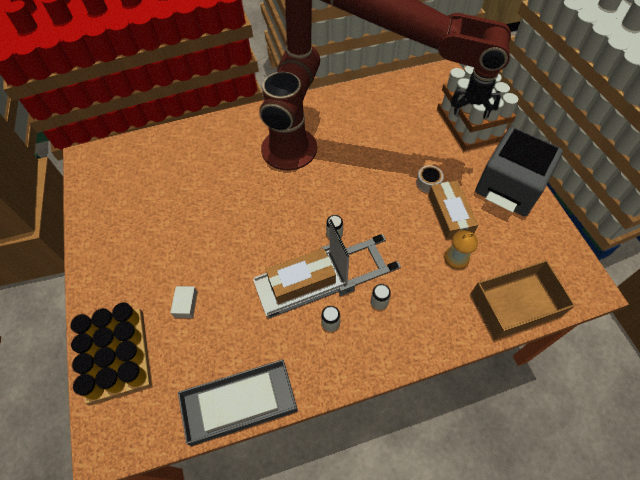

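View pics/side0.png

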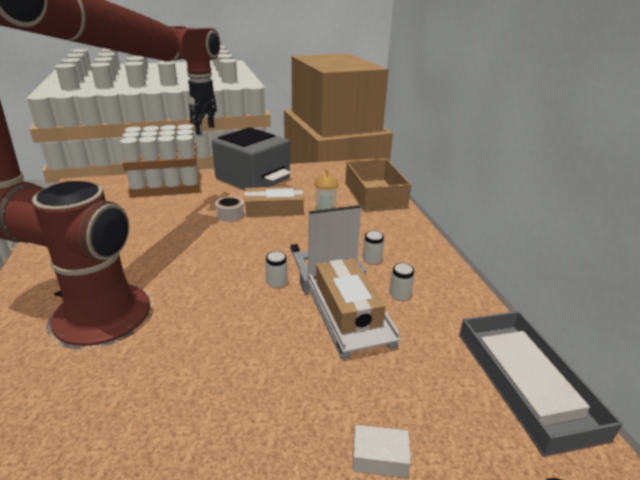

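The scene camera shows the cradle near (300,280), its plate at (340,250) and the jars at (335,223), (331,317) and (381,296). The side camera shows the carton's black disc at (363,320) and the plate top at (333,211). I'll enlarge both for measuring.

```bash
python3 - <<'E'
import cv2,numpy as np
a=cv2.imread("pics/scene0.png")[205:335,245:405];b=cv2.imread("pics/side0.png")[200:360,255:425]
f=lambda i,k:cv2.resize(i,None,fx=k,fy=k,interpolation=cv2.INTER_CUBIC)
cv2.imwrite("pics/ca.png",f(a,4.5));cv2.imwrite("pics/cb.png",f(b,3.7))
E
```

```text
(no output)
```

View pics/ca.png

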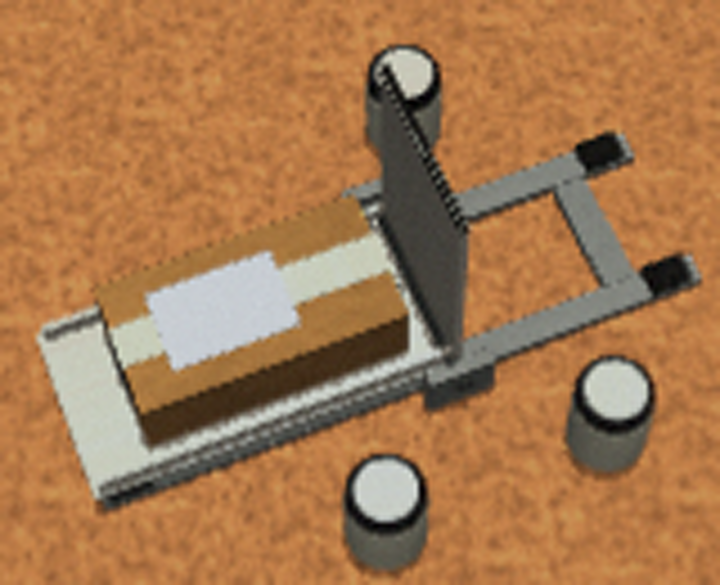

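View pics/cb.png

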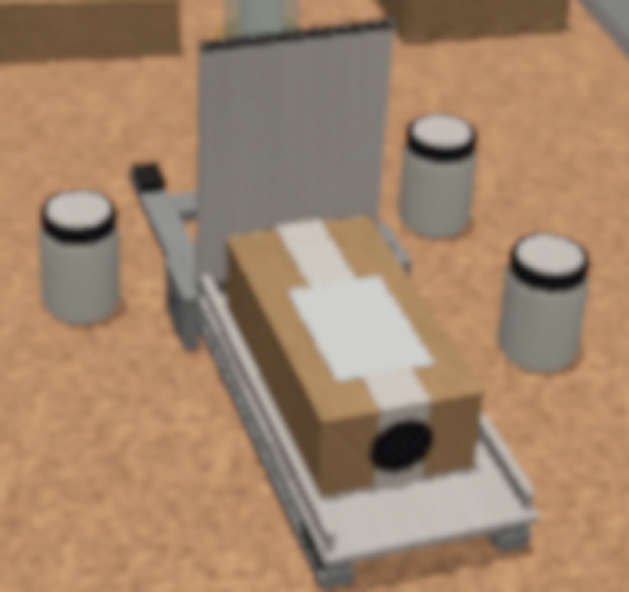

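```bash
cat > h.py <<'E'
import numpy as np,cv2
from scipy.spatial.transform import Rotation as R
from scipy.optimize import least_squares
from plant import manip
def proj(P,c):
    r=R.from_quat(np.roll(c["orientation"],-1)).inv()
    return cv2.projectPoints(r.apply(np.atleast_2d(P)-c["xyz"]),np.zeros(3),np.zeros(3),np.array([[c["fx"],0,c["cx"]],[0,c["fy"],c["cy"]],[0,0,1.]]),c["distortion"])[0][:,0]
def pose(p,L): return R.from_euler('z',p[2]).apply(L)+[p[0],p[1],.03]
def fit(obs,x0,f=pose):
    def res(p): return np.concatenate([(proj(f(p,np.array(L,float)/1000),manip.camera_params(c))-uv).ravel() for c,L,uv in obs])
    return least_squares(res,x0,loss='soft_l1')
E
python3 - <<'E'
from h import *
A=lambda l:np.array(l)/4.5+[244.6,204.6]
B=lambda l:np.array(l)/3.7+[254.6,199.6]
cr=[("scene",[[-65,0,190],[65,0,190],[-65,-260,7],[65,-260,0]],A([[383,66],[466,226],[42,335],[102,492]])),
("side",[[-65,0,190],[65,0,190],[-65,-260,0],[65,-260,0]],B([[203,42],[389,24],[330,556],[535,517]]))]
r=fit(cr,[.6,.0,0.]);print("cradle",r.x,r.fun.round(1))
# carton: local frame along y: foot at y=0, top end y=-190
ct=[("scene",[[-50,-190,60],[50,-190,60],[-50,0,60],[50,0,60],[50,-190,0]],A([[97,298],[140,410],[360,198],[408,315],[150,443]])),
("side",[[-50,-190,60],[50,-190,60],[-50,-190,0],[50,-190,0],[-50,0,60],[50,0,60]],B([[322,418],[480,392],[327,492],[474,467],[230,237],[365,217]]))]
q=fit(ct,r.x);print("carton foot",q.x,q.fun.round(1))
d=R.from_euler('z',-r.x[2]).apply([*(q.x[:2]-r.x[:2]),0]);print("foot in cradle",d)
jar=lambda p,L:L+[p[0],p[1],0]
for n,a,b in(("n",(404,73),(79,211)),("r",(612,388),(442,133)),("l",(386,488),(549,255))):
    j=fit([("scene",[[0,0,79]],A([a])),("side",[[0,0,79]],B([b]))],r.x[:2],jar)
    print("jar",j.x,R.from_euler('z',-r.x[2]).apply([*(j.x-r.x[:2]),0]),j.fun.round(1))
s=manip.state();print(s["time"],R.from_quat(np.roll(s["tool_rot"],-1)).as_matrix().round(3))
E
```

```text
cradle [0.55725363 0.01193652 0.08561132] [-0.1 -0.4 -0.   0.7 -0.9 -0.6 -0.5  1.7 -1.4  0.1  0.6 -1.7 -1.  -0.1
  0.9 -1.9]
carton foot [ 0.557815   -0.01442186  0.06664109] [-0.8 -2.5  0.1  1.  -0.7 -0.8  0.9  0.2  0.   1.6 -0.4  0.   1.3 -0.8
 -3.1  1.7  0.3  0.2 -1.  -1.   1.3 -1.3]
foot in cradle [-0.0016945  -0.02630985  0.        ]
jar [0.41881935 0.04502762] [-0.13509776  0.04480697  0.        ] [-0.2  0.5 -0.3 -0.4]
jar [0.6950822 0.0980021] [0.14468297 0.07396509 0.        ] [-0.1  0.6 -0.5 -0.2]
jar [ 0.71447903 -0.06472504] [ 0.15009449 -0.08982463  0.        ] [-0.2  0.4 -0.3 -0.3]
0.1 [[-0.904  0.427 -0.001]
 [ 0.427  0.904 -0.002]
 [ 0.    -0.002 -1.   ]]
```

>>> {"name": "drive_tool", "arguments": {
  "commands": "50 0 0 -1 10; 50 0 0 -1 10; 50 0 0 -0.5 10; 50 0 0 0 10; 50 0 0 0 10; 50 0 0 0 9.8; 50 -0.7 0.7 0 0; 50 -1 1 0 0"
}}

```text
time: 1.1
tool_pos: [0.3216, 0.5186, 0.3055]
tool_rot: [-0.0, 0.675, 0.738, -0.001]
contact_force: [-0.2, -0.4, -0.3]
gripper_width: 0.587
```

```bash
cat >> h.py <<'E'
C=np.array([.5573,.0119,.03]);YAW=.0856
def where():
    s=manip.state();rt=R.from_quat(np.roll(s["tool_rot"],-1))
    p=R.from_euler('z',-YAW).apply(s["tool_pos"]-C)
    tx=rt.as_matrix()[:,0]
    print("t",s["time"],"tcp in cradle mm",(p*1000).round(1),"toolx deg",np.degrees(np.arctan2(tx[1],tx[0])).round(1),"F",R.from_euler('z',-YAW).apply(s["contact_force"]).round(1),"g",s["gripper_width"])
E
python3 -c "from h import *;where()"
```

```text
t 1.1 tcp in cradle mm [-191.5  525.   275.5] toolx deg 95.1 F [-0.2 -0.4 -0.3] g 0.586681163966264
```

>>> {"name": "drive_tool", "arguments": {
  "commands": "50 -1 0.5 0 0; 50 -1 0.5 0 0; 50 -1 0.5 0 0; 50 -1 0.5 0 0; 50 -1 0.5 0 0; 50 -1 0.5 0 0; 50 -1 0.5 0 0; 50 -1 0.5 0 0"
}}

```text
time: 2.1
tool_pos: [0.4623, 0.289, 0.3057]
tool_rot: [-0.0, 0.676, 0.737, -0.0]
contact_force: [0.1, 0.4, -1.2]
gripper_width: 0.585
```

>>> {"name": "drive_tool", "arguments": {
  "commands": "50 -1 0.2 0 0; 50 -1 0.2 0 0; 50 -1 0.2 0 0; 50 -1 0.2 0 0; 50 -1 0.2 0 0; 50 -1 0 0 0; 50 -1 0 0 0; 50 -1 0 0 0"
}}

```text
time: 3.1
tool_pos: [0.5124, 0.0526, 0.3057]
tool_rot: [-0.0, 0.676, 0.737, -0.0]
contact_force: [1.0, 0.1, -0.9]
gripper_width: 0.585
```

>>> {"name": "drive_tool", "arguments": {
  "commands": "50 -1 0 0 0; 50 -1 0 0 0; 50 -1 0 0 0; 50 -1 0 0 0; 50 -1 0 0 0; 50 -1 0 0 0; 50 -1 0 0 0; 50 -0.5 0 0 0"
}}

```text
time: 4.1
tool_pos: [0.5318, -0.1717, 0.3056]
tool_rot: [-0.001, 0.676, 0.737, -0.0]
contact_force: [-0.1, 0.3, -0.4]
gripper_width: 0.589
```

```bash
python3 -c "from h import *;where()"
```

```text
t 4.1 tcp in cradle mm [ -41.1 -180.8  275.6] toolx deg 94.9 F [-0.1  0.4 -0.4] g 0.5893129616659174
```

>>> {"name": "drive_tool", "arguments": {
  "commands": "50 -1 0.5 0 0; 50 -1 0.5 0 0; 50 -0.5 0.24 0.5 0; 50 0 0 1 0; 50 0 0 1 0; 50 0 0 1 0; 50 0 0 1 0; 50 0 0 0.5 0"
}}

```text
time: 5.1
tool_pos: [0.5741, -0.2406, 0.1529]
tool_rot: [-0.002, 0.676, 0.737, -0.0]
contact_force: [0.9, -0.1, 0.7]
gripper_width: 0.587
```

```bash
python3 -c "
from h import *
where();cv2.imwrite('pics/w1.png',manip.grab_frame('wrist')[:,:,::-1])"
```

```text
t 5.1 tcp in cradle mm [  -4.9 -253.1  122.9] toolx deg 95.0 F [ 0.9 -0.2  0.7] g 0.5867899137899618
```

View pics/w1.png

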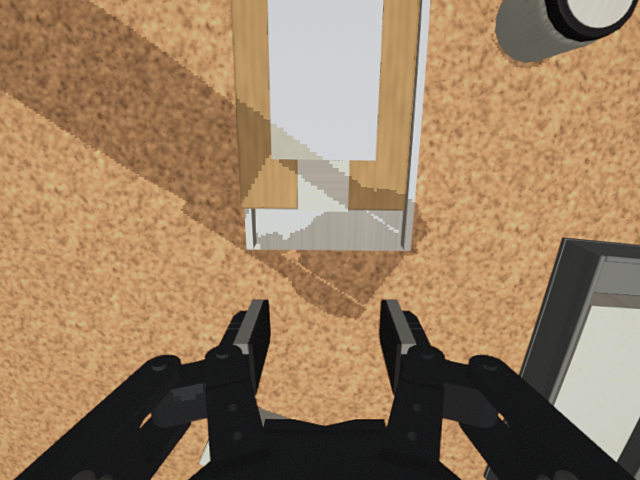

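The wrist view shows the carton's top edge at row 208 and centred at column 323, with the open bed end at row 249. The fingers are centred at column 325, so they line up. Descending.

>>> {"name": "drive_tool", "arguments": {
  "commands": "50 0 0 1 0; 50 0 0 1 0; 50 0 0 0.8 0; 50 0 0 0.5 0; 50 0 0 0 0; 50 0.3 0 0 0; 50 0.3 0 0 0; 50 0.2 0 0 0"
}}

```text
time: 6.15
tool_pos: [0.5739, -0.2175, 0.0582]
tool_rot: [0.001, 0.676, 0.737, 0.0]
contact_force: [0.1, 0.3, 0.2]
gripper_width: 0.585
```

```bash
python3 -c "from h import *;where()"
```

```text
t 6.15 tcp in cradle mm [  -3.  -230.    28.2] toolx deg 95.0 F [0.2 0.3 0.2] g 0.5846443555140173
```

>>> {"name": "drive_tool", "arguments": {
  "commands": "50 0.14 0 0 0; 50 0.14 0 0 0; 50 0.14 0 0 0; 50 0.14 0 0 0; 50 0.14 0 0 0; 50 0.1 0 0 0; 50 0 0 0 0; 50 0 0 0 0"
}}

```text
time: 7.15
tool_pos: [0.5716, -0.1942, 0.0573]
tool_rot: [0.0, 0.676, 0.737, 0.0]
contact_force: [1.3, -3.2, 2.3]
gripper_width: 0.584
```

```bash
python3 -c "from h import *;where()"
```

```text
t 7.15 tcp in cradle mm [  -3.4 -206.6   27.3] toolx deg 94.9 F [ 1.1 -3.3  2.3] g 0.5838385838423389
```

>>> {"name": "drive_tool", "arguments": {
  "commands": "50 0.05 0 0 0; 50 0.05 0 0 0; 50 0.05 0 0 0; 50 0.05 0 0 0; 50 0 0 0 0; 50 0 0 0 0; 50 0 0 0 0; 50 0 0 0 0"
}}

```text
time: 8.15
tool_pos: [0.5708, -0.1925, 0.0576]
tool_rot: [0.003, 0.676, 0.737, -0.003]
contact_force: [0.6, -17.1, 0.9]
gripper_width: 0.584
```

```bash
python3 -c "
from h import *
where();i=manip.grab_frame('side')[200:360,255:425,::-1]
cv2.imwrite('pics/s2.png',cv2.resize(i,None,fx=3.7,fy=3.7,interpolation=cv2.INTER_CUBIC))"
```

```text
t 8.15 tcp in cradle mm [  -4.1 -204.8   27.6] toolx deg 94.9 F [ -0.8 -17.1   0.9] g 0.584095528053361
```

View pics/s2.png

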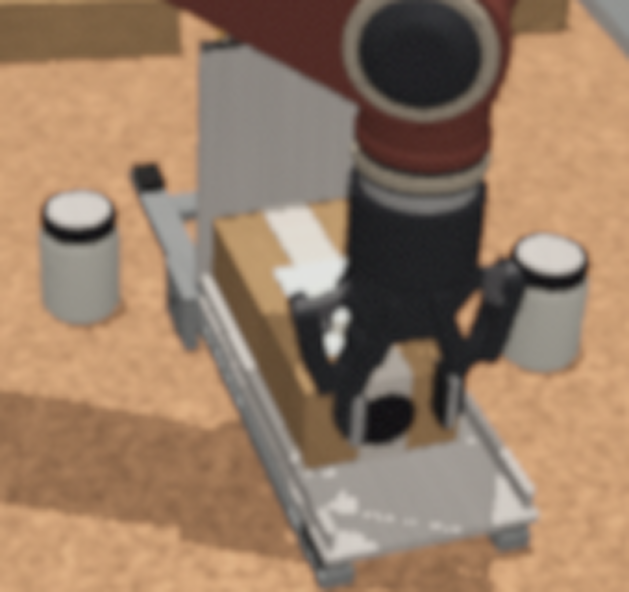

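The push force jumped from 3 N to 17 N. The side view shows the carton at the plate (foot corner about (215,222)) and the plate still upright. I'll back off, rise and check.

>>> {"name": "drive_tool", "arguments": {
  "commands": "50 -0.5 0 0 0; 30 -1 0 0 0; 0 0 0 -1 0; 0 0 0 -1 0; 0 0 0 -1 0; 0 0 0 -1 0; 0 0 0 -1 0; 0 0 0 -1 0"
}}

```text
time: 9.2
tool_pos: [0.574, -0.2317, 0.2363]
tool_rot: [-0.003, 0.676, 0.737, 0.0]
contact_force: [0.6, 0.0, 0.3]
gripper_width: 0.001
```

```bash
python3 -c "
from h import *
where();i=manip.grab_frame('scene')[205:335,245:405,::-1]
cv2.imwrite('pics/s3.png',cv2.resize(i,None,fx=4.5,fy=4.5,interpolation=cv2.INTER_CUBIC))"
```

```text
t 9.2 tcp in cradle mm [  -4.2 -244.1  206.3] toolx deg 95.0 F [ 0.6 -0.   0.3] g 0.0006805661468056289
```

View pics/s3.png

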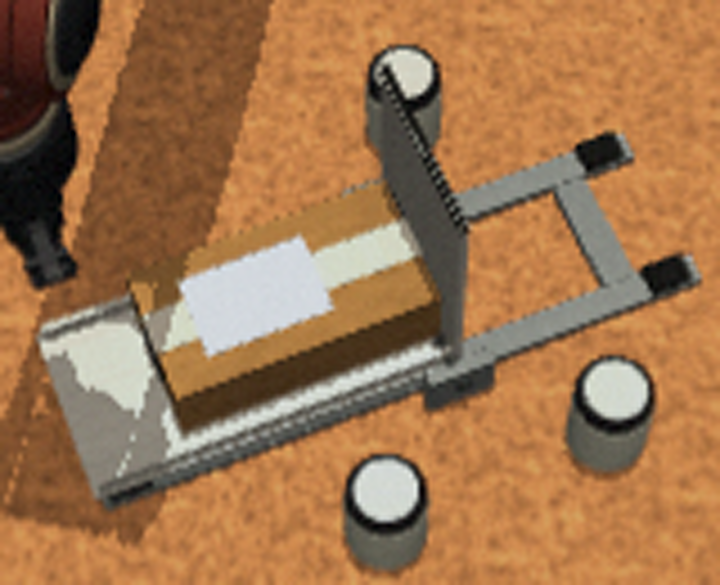

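```bash
python3 - <<'E'
from h import *
A=lambda l:np.array(l)/4.5+[244.6,204.6]
for n,p in(("before",[[97,298],[140,410],[360,198],[408,315],[150,443]]),("after",[[130,285],[172,396],[386,181],[440,293],[183,432]])):
    q=fit([("scene",[[-50,-190,60],[50,-190,60],[-50,0,60],[50,0,60],[50,-190,0]],A(p))],[.557,.0,.08])
    print(n,R.from_euler('z',-YAW).apply([*(q.x[:2]-C[:2]),0]),q.x[2]-YAW,abs(q.fun).max())
E
```

```text
before [-0.00112439 -0.02546311  0.        ] -0.03263424893166335 3.2548164599845677
after [-0.00663008 -0.00260607  0.        ] -0.0061398010556836385 2.966471268769226
```

>>> {"name": "drive_tool", "arguments": {
  "commands": "0 0.8 0.1 0 0; 0 1 0 0 0; 0 1 0 0 0; 0 1 0 0 0; 0 1 0 0 0; 0 1 0 0.3 0; 0 0.9 0 0.7 0; 0 0 0 0.7 0"
}}

```text
time: 10.25
tool_pos: [0.5587, -0.0297, 0.1831]
tool_rot: [-0.002, 0.675, 0.738, -0.001]
contact_force: [0.2, 0.9, -0.3]
gripper_width: -0.002
```

```bash
python3 -c "from h import *;where()"
```

```text
t 10.25 tcp in cradle mm [ -2.2 -41.6 153.1] toolx deg 95.2 F [ 0.3  0.9 -0.3] g -0.002349871664098015
```

>>> {"name": "drive_tool", "arguments": {
  "commands": "0 0.5 0.05 0 0; 0 0.35 0 0.05 0; 0 0.37 0 0.02 0; 0 0.37 0 0.04 0; 0 0.37 0 0.07 0; 0 0.36 0 0.1 0; 0 0.36 0 0.12 0; 0 0.34 0 0.15 0"
}}

```text
time: 11.25
tool_pos: [0.5555, 0.0574, 0.1723]
tool_rot: [0.002, 0.676, 0.737, 0.001]
contact_force: [-0.8, -3.2, 4.6]
gripper_width: -0.0
```

```bash
python3 -c "
from h import *
where();i=manip.grab_frame('side')[150:400,225:475,::-1]
cv2.imwrite('pics/s4.png',cv2.resize(i,None,fx=2.3,fy=2.3,interpolation=cv2.INTER_CUBIC))"
```

```text
t 11.25 tcp in cradle mm [  2.1  45.5 142.3] toolx deg 94.9 F [-1.1 -3.1  4.6] g -0.0003723167644404488
```

View pics/s4.png

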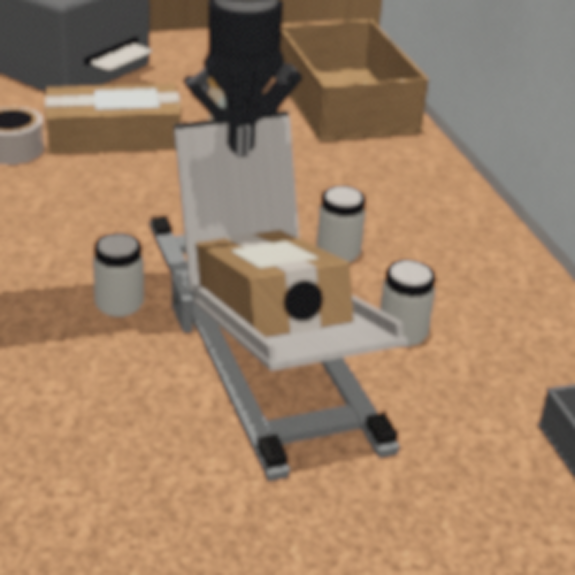

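The finger is on the plate at about (242,145), the cradle has tipped about 0.4 rad, and the carton is riding along squarely. Continuing along the arc.

>>> {"name": "drive_tool", "arguments": {
  "commands": "0 0.33 0 0.17 0; 0 0.32 0 0.2 0; 0 0.3 0 0.22 0; 0 0.28 0 0.25 0; 0 0.27 0 0.27 0; 0 0.24 0 0.28 0; 0 0.22 0 0.3 0; 0 0.2 0 0.32 0"
}}

```text
time: 12.3
tool_pos: [0.5485, 0.1228, 0.1088]
tool_rot: [-0.0, 0.676, 0.737, 0.0]
contact_force: [1.4, 0.0, 3.0]
gripper_width: -0.003
```

```bash
python3 -c "from h import *;where()"
```

```text
t 12.3 tcp in cradle mm [  0.7 111.3  78.8] toolx deg 94.9 F [ 1.4 -0.1  3. ] g -0.0027814509145054505
```

>>> {"name": "drive_tool", "arguments": {
  "commands": "0 0.12 0 0.22 0; 0 0.11 0 0.22 0; 0 0.1 0 0.23 0; 0 0.08 0 0.23 0; 0 0.07 0 0.24 0; 0 0.06 0 0.24 0; 0 0.05 0 0.2 0; 0 0.02 0 0.1 0"
}}

```text
time: 13.3
tool_pos: [0.5466, 0.1405, 0.0584]
tool_rot: [-0.0, 0.676, 0.737, -0.0]
contact_force: [-0.3, 0.5, -0.5]
gripper_width: 0.0
```

```bash
python3 -c "
from h import *
where();i=manip.grab_frame('side')[150:400,225:475,::-1]
cv2.imwrite('pics/s5.png',cv2.resize(i,None,fx=2.3,fy=2.3,interpolation=cv2.INTER_CUBIC))"
```

```text
t 13.3 tcp in cradle mm [  0.4 129.   28.4] toolx deg 94.9 F [-0.2  0.6 -0.5] g 1.6452136722674697e-05
```

View pics/s5.png

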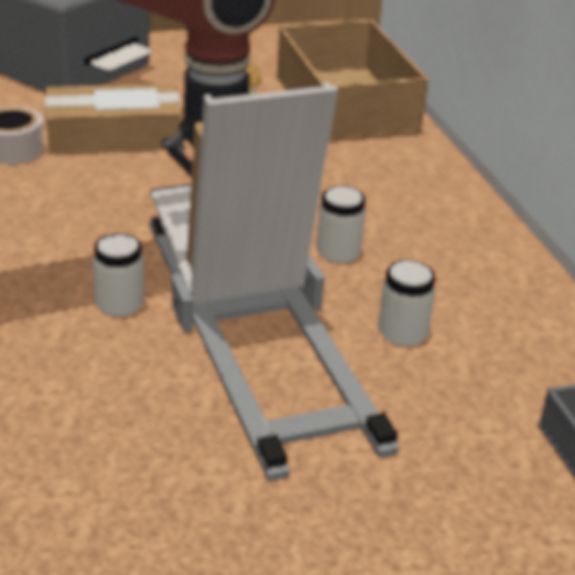

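The bed now stands nearly upright at (260,195). The finger force is about zero, so the cradle sank on ahead by itself. I'll retract up and away and check.

>>> {"name": "drive_tool", "arguments": {
  "commands": "0 0.2 0 -0.5 0; 0 0.3 0 -1 0; 0 0.3 0 -1 0; 0 0.3 0 -1 0; 0 0.3 0 -1 0; 0 0.5 0 -1 0; 0 1 0 -1 0; 0 1 0 -1 0"
}}

```text
time: 14.35
tool_pos: [0.5369, 0.2581, 0.2871]
tool_rot: [0.001, 0.676, 0.737, 0.001]
contact_force: [0.4, 1.2, -0.0]
gripper_width: -0.003
```

>>> {"name": "drive_tool", "arguments": {
  "commands": "0 1 0 -0.5 0; 0 1 0 0 0; 0 1 0 0 0; 0 1 0 0 0; 0 1 0 0 0; 0 0 0 0 0; 0 0 0 0 0; 0 0 0 0 0"
}}

```text
time: 15.35
tool_pos: [0.5242, 0.4058, 0.2997]
tool_rot: [0.0, 0.676, 0.737, 0.0]
contact_force: [0.0, 0.1, -0.2]
gripper_width: -0.0
```

```bash
python3 - <<'E'
from h import *
where();i=manip.grab_frame('side')[150:400,225:475,::-1];j=manip.grab_frame('scene')[170:360,225:415,::-1]
g=lambda i:cv2.resize(i,(400,400),interpolation=cv2.INTER_CUBIC)
# predicted corners: bed free end (joint 90deg: local (x,y,z)->(x,z,-y)); carton top end
P=np.array([[-65,0,260],[65,0,260],[-65,190,0],[65,190,0],[-50,60,190],[50,60,190],[-50,60,0],[50,60,0]])/1000.
for k,(n,o,s) in enumerate((("side",(225,150),400/250),("scene",(225,170),400/190))):
    print(n,((proj(pose([*C[:2],YAW],P),manip.camera_params(n))-o)*s+[400*k,0]).round().tolist())
cv2.imwrite('pics/s6.png',np.hstack([g(i),g(j)]))
E
```

```text
t 15.35 tcp in cradle mm [  0.7 395.3 269.7] toolx deg 94.9 F [ 0.   0.1 -0.2] g -0.0004996376939705394
side [[134.0, 53.0], [220.0, 44.0], [102.0, 144.0], [170.0, 134.0], [131.0, 79.0], [193.0, 71.0], [130.0, 182.0], [187.0, 173.0]]
scene [[620.0, 74.0], [661.0, 153.0], [732.0, 129.0], [770.0, 196.0], [665.0, 97.0], [696.0, 155.0], [660.0, 165.0], [688.0, 219.0]]
```

View pics/s6.png

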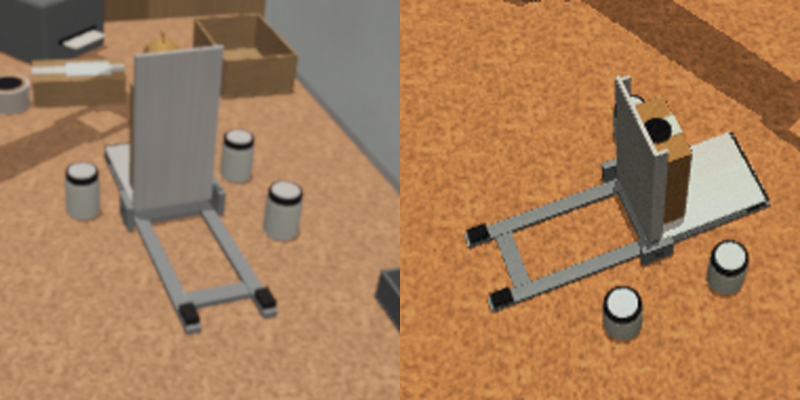

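The cradle is at its stop: bed and plate corners are within a few pixels of the predicted ones. The carton stands upright against the bed, its top corner at (690,150) against (696,155) predicted. The jars are in place, so I'm handing in.

```bash
python3 -c "
from plant import manip
print(manip.state()['joint_vel'].round(3),manip.job_done())"
```

```text
the job is handed in; nothing more can be done
[ 0.002  0.003  0.     0.002 -0.002  0.001] None
```

I pushed the carton about 23 mm along the bed to the plate, tipped the plate over at about 0.6 rad/s until it sank to its stop by itself, then backed the arm clear. I handed the job in at about 15.4 s; no verdict was reported.

- **Carton at the plate:** the push force jumped from 3 N to 17 N. The camera fit put the foot at -2.6 mm, with 1 to 3 mm of uncertainty. The carton lay within 0.01 rad of straight and about 6.6 mm off the middle.
- **Final look:** the bed and plate corners matched a fully tipped cradle within about 2 to 3 camera pixels. The plate's corners read slightly lower than predicted, which I put down to picking the dark edging. The carton stood upright against the bed, seen mainly by the scene camera because the bed hides it from the side one. The three jars were in place, and the tool was clear with near-zero force.
- **Not measured:** I did not read the cradle angle directly, and I judged the carton's upright angle only from picture corners. I also did not re-measure the other bench items, but the arm passed well above them or clear of them.

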